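Centre the cleaned stub shaft on its inspection stand

ROBOT

A 6-joint arm with a two-finger parallel gripper is mounted at the origin on the work surface. World frame = base frame: x ahead of the robot, y to its left, z up, the work surface at z = 0. Lengths are in m, angles in rad, forces in N, time in s.
With the tool pointing down it reaches from about 0.325 to 0.9 m from the base axis. Payload 6.1 kg.
Tool frame: the origin (TCP) lies midway between the tips of the shut fingers; the grasp point (between the pads) lies 19 mm behind it; x points along the fingers, y is the direction in which the jaws open and shut, and the axes are right-handed (so a half turn about x gives the same grasp; the last joint's range is limited). The gripper opens to 85 mm and grips with 20 to 120 N. Pads are 22 mm wide; open, the fingers measure 114 mm over their backs; the gripper's body (76 mm by 85 mm) begins 54 mm behind the grasp point. The pads swing forward as they close: fully open they stand 13 mm farther back than shut.
Start: joints at [-1.446, 0.22, 1.526, -0, 1.395, -0.126], TCP at [0.155, -0.605, 0.231] pointing down, gripper open.
Joint ranges: [-2.98, 2.98], [-0.91, 2.08], [0.09, 2.57], [-1.24, 4.39], [0.2, 2.65], [-2.68, 2.68]. Speed limits (rad/s): [2.57, 2.57, 3.01, 3.14, 3.14, 3.14].

INTERFACE

Orientations are given as [roll, pitch, yaw] about the fixed x, y, z axes, in that order (R = Rz(yaw) Ry(pitch) Rx(roll)).
In Python, from plant import movep, move_l, set_joints, gripper_to, hold, inverse_kinematics, observe, get_image, get_calibration, Unreachable, job_done gives the robot as it stands. Calls block until the motion is done:
- movep(position, orientation): joint-space move of the TCP to a pose.
- move_l(position, feed=0.15, rotation=None, max_force=None): straight line of the TCP; rotation=None keeps the orientation; feed is the mean speed in m/s. With max_force (N) it stops when the force on the tool has changed by that much, and returns True; else False.
- set_joints(angles): joint-space move.
- gripper_to(opening, f_grip=None): finger opening in m; f_grip is the grip in N (None keeps the last); returns when the fingers have stopped.
- hold(seconds).
- inverse_kinematics(position, orientation): joint angles nearest the present ones, or None.
- observe(): the state.
- get_image(name): name is "scene" or "top" or "wrist"; returns (picture, depth): 420x560x3 uint8, red, green, blue; 420x560 float32, m along the optical axis (not along the pixel's ray), 0 where there is no reading.
- get_calibration(name): a dict with "intrinsics" (3x3 intrinsics, pixels), "world_from_camera" (4x4, takes a point from camera to world coordinates). Camera axes: x right, y down, z forward; pixel columns grow to the right and rows downward; lengths in m; the calibration is good to about 2 mm. A picture is of the moment at which its call begins: read the wrist's pose just before it. get_calibration takes no time and is no camera call; for the wrist camera it gives the pose at the moment of the call.
A pose or a line that the arm cannot do raises Unreachable and nothing moves.
- job_done(): hands the job in, once; it reports no verdict.
The state is a dict: "time_s": time; "q": joint angles; "joint_velocities": joint speeds; "joint_torque": joint torques, N m; "eef_pos": TCP position; "tcp_rot": TCP orientation; "ft_force": force on the tool from outside, world axes, zero at the start; "torque": the same for the moment, N m; "opening": finger opening in m.
Only numpy, scipy, OpenCV 4.12 (cv2) and the standard library are available. Lean on these libraries where they do the work, as an engineer would, in place of code of your own. Each camera call takes 0.05 s, during which the arm holds its last target. There are 200 camera calls.

TASK

The freshly washed stub shaft stands off-centre on the small round inspection stand. Nudge it along with light taps of the fingertips until it stands centred on the stand (within 5 mm), upright, without knocking it over or off, and without gripping it between the fingers or lifting it. Leave the other parts and the spray bottle where they are.

Things in the scene. Friction and masses are not known exactly. Their poses are not given: they have to be found in the camera images.
- shaft: Turned steel stub shaft, upright, 68 mm tall, 0.2-0.3 kg, easily tipped. Bottom up: foot 26 mm dia, 0-4 mm (all it stands on); flange 36 mm dia, 4-14 mm, its widest part; shank 18 mm dia to 48 mm; bearing 26 mm dia to 62 mm; stub 12 mm dia to 68 mm. Round about its z (up). Origin: centre of the underside. 1-4 N slides it; pushed low, on the flange, it slides upright; pushed at the bearing it topples.
- stand_top (a point): Centre of the flat top of the inspection stand, where the shaft must stand; z up. The stand is a round aluminium pedestal screwed down in the green tray: top disc 64 mm dia, 65 mm above the bench; foot 88 mm dia. A thin dark circle 49 mm dia on the top is concentric with it. At the start the shaft is 14-20 mm from this centre, in any direction.
- sleeve: Bystander: dark steel sleeve (tube) standing on the tray floor, 48 mm in diameter, 58 mm tall. Origin: centre of its underside.
- bearing: Bystander: steel bearing ring lying flat on the tray floor, 52 mm in diameter, bore 24 mm, 16 mm high. Origin: centre of its underside.
- piston: Bystander: aluminium piston standing on the tray floor, 62 mm in diameter, 50 mm tall. Origin: centre of its underside.
- bottle: Bystander: white spray bottle with a green trigger head standing on the tray floor, body 72 mm in diameter, 195 mm tall. Origin: centre of its underside.

How it is judged:
At the end, for the whole second after the job is handed in: The shaft stands still and upright (within 0.05 rad) on the top of the stand, its axis within 5 mm of the stand's centre; the sleeve, bearing, piston and bottle are within 15 mm of where they began (horizontal distance between shaft and stand_top below 0.005 m and angle between shaft's own z axis and vertical below 0.05 rad and z of shaft in the frame of stand_top between -0.003 and 0.003 m and linear speed of shaft below 0.01 m/s and distance of each of sleeve, bearing, piston, bottle from where it was at the start of the episode below 0.015 m); the robot touches nothing.
It fails at once if the shaft is knocked over (tipped by more than 0.25 rad) or off the stand (angle between shaft's own z axis and vertical above 0.25 rad or z of shaft in the frame of stand_top below -0.01 m).
It fails at once if the shaft is lifted more than 6 mm off the stand (z of shaft in the frame of stand_top above 0.006 m).
It fails at once if the shaft is taken between the fingers (the fingers touch it while the grasp point is within 10 mm of its axis) (horizontal distance between the grasp point and shaft below 0.01 m and contact force between the fingers and shaft above 0.3 N).
It fails at once if the shaft is struck or squeezed with more than 15 N: not a light tap (contact force between the fingers and shaft above 15 N).
It fails at once if a bystander (sleeve, bearing, piston, bottle) is moved more than 15 mm (distance of any of sleeve, bearing, piston, bottle from where it was at the start of the episode above 0.015 m).
It also fails if it takes over 51 s, if anything falls off the work surface, if the arm or the gripper's body presses on something with over 40 N, if the wrist force passes 120 N, or if a joint passes its speed limit or range.

## Working session

There is one attempt and no reset: what is moved stays moved. The work goes in short steps, each a Python script; the robot and the scene stay as the last script left them, time stands still between calls to the robot, and variables do not carry over. Pictures are saved under pics/ and viewed, about 8 in all and at most 12, crops included, and the job is handed in when it is done.

```bash
ls; mkdir -p pics; python3 - <<'E'
from plant import *
import cv2,numpy as np
ims=[]
for n in ("scene","top","wrist"):
    c=get_calibration(n); p,d=get_image(n); np.savez(f"{n}0.npz",p=p,d=d,K=c["intrinsics"],T=c["world_from_camera"])
    print(n,np.round(c["intrinsics"],1).tolist(),np.round(c["world_from_camera"],3).tolist()); ims.append(p[:,:,::-1])
o=np.vstack([np.hstack(ims[:2]),np.hstack([ims[2],ims[2]*0])])
cv2.imwrite("pics/a.png",cv2.resize(o,(800,600)))
cv2.imwrite("pics/top.png",ims[1])
print(observe())
E
```

```text
pics
scene [[397.2, 0.0, 282.7], [0.0, 397.2, 209.7], [0.0, 0.0, 1.0]] [[-0.719, 0.427, -0.549, 1.109], [0.695, 0.451, -0.56, 0.515], [0.008, -0.784, -0.62, 0.685], [0.0, 0.0, 0.0, 1.0]]
top [[385.3, 0.0, 285.7], [0.0, 385.3, 208.3], [0.0, 0.0, 1.0]] [[0.059, -0.978, 0.198, 0.384], [-0.998, -0.057, 0.014, -0.044], [-0.002, -0.199, -0.98, 1.022], [0.0, 0.0, 0.0, 1.0]]
wrist [[345.3, 0.0, 280.3], [0.0, 345.3, 209.9], [0.0, 0.0, 1.0]] [[0.248, -0.93, -0.271, 0.225], [-0.969, -0.239, -0.068, -0.588], [-0.001, 0.279, -0.96, 0.373], [0.0, 0.0, 0.0, 1.0]]
{'time_s': 0.15, 'q': array([-1.44608306e+00,  2.21041104e-01,  1.52734742e+00, -1.91576271e-05,
        1.39470404e+00, -1.26130007e-01]), 'joint_velocities': array([ 0.00124298, -0.00346116, -0.00429294, -0.00179061, -0.00279418,
        0.0002134 ]), 'joint_torque': array([ 1.78649178e-03, -4.97480679e+01, -3.89904249e+01, -3.55338834e-04,
        7.08871565e-03, -1.53131208e-05]), 'eef_pos': array([ 0.15505167, -0.60498111,  0.23045342]), 'tcp_rot': array([-1.68435536,  1.5692963 ,  1.70808394]), 'ft_force': array([ 0.05320007,  0.41534508, -0.17349114]), 'torque': array([-0.02200889, -0.04854825,  0.03718208]), 'opening': 0.08527138215901037}
```

View pics/a.png

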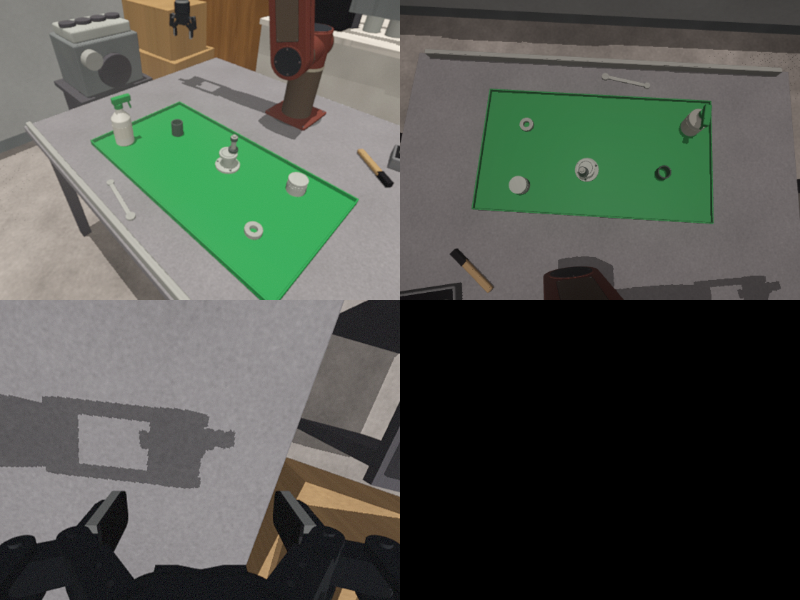

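View pics/top.png

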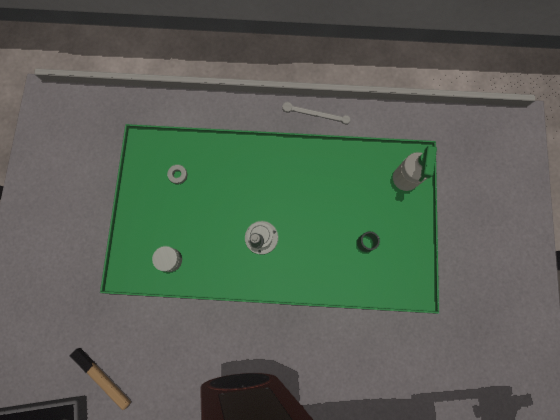

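The top view shows the stand at about (262,237) and the shaft on it, shifted towards the robot and left. The sleeve is at (368,242), bearing (177,174), piston (166,259) and bottle (410,175). Next I'll get a metric estimate.

```bash
cat > h.py <<'E'
import numpy as np,cv2
from plant import *
def cloud(n,save=None):
    c=get_calibration(n); p,d=get_image(n)
    if save: cv2.imwrite(save,p[:,:,::-1])
    return to_world(d,c["intrinsics"],c["world_from_camera"])+(p,c)
def to_world(d,K,T):
    v,u=np.mgrid[:d.shape[0],:d.shape[1]]
    P=np.stack([(u-K[0,2])*d/K[0,0],(v-K[1,2])*d/K[1,1],d,np.ones_like(d)],-1)@T.T
    return P[...,:3],d>0
def fitc(xy,r):
    from scipy.optimize import least_squares
    return least_squares(lambda c:np.hypot(*(xy-c).T)-r,xy.mean(0),loss="soft_l1",f_scale=.001).x
E
python3 - <<'E'
from h import *
for n in ("top","scene"):
    z=np.load(n+"0.npz"); P,ok=to_world(z["d"],z["K"],z["T"])
    P=P[ok]
    c=np.array([.43,.02])
    a=P[(P[:,2]>.04)&(P[:,2]<.15)&(np.hypot(*(P[:,:2]-c).T)<.12)]
    print(n,len(a),a.min(0).round(3),a.max(0).round(3))
    for lo,hi in((.055,.07),(.07,.082),(.11,.122),(.124,.14)):
        b=a[(a[:,2]>lo)&(a[:,2]<hi)]; print(lo,len(b),np.median(b,0).round(4),b.min(0).round(3),b.max(0).round(3))
    if n=="top":
      for (u,v) in((368,242),(177,174),(166,259),(405,178)):
        Q,_=to_world(z["d"],z["K"],z["T"]); print(Q[v,u].round(3))
print(cv2.__version__, inverse_kinematics([.42,.02,.3],[np.pi,np.pi/2,0]),inverse_kinematics([.36,.02,.25],[0,np.pi/2,0]))
E
```

```text
top 518 [ 0.474 -0.001  0.057] [0.536 0.062 0.137]
0.055 345 [0.5141 0.0226 0.0649] [ 0.476 -0.001  0.057] [0.536 0.062 0.07 ]
0.07 71 [0.4814 0.031  0.0788] [0.474 0.02  0.072] [0.506 0.055 0.081]
0.11 5 [0.4826 0.0267 0.1196] [0.479 0.024 0.115] [0.489 0.043 0.121]
0.124 92 [0.4894 0.0361 0.1276] [0.478 0.024 0.124] [0.502 0.048 0.137]
[ 0.511 -0.252  0.007]
[0.668 0.274 0.003]
[0.433 0.26  0.056]
[ 0.667 -0.325  0.09 ]
scene 612 [ 0.472 -0.003  0.04 ] [0.539 0.06  0.137]
0.055 309 [0.517  0.0338 0.0663] [ 0.486 -0.003  0.056] [0.539 0.06  0.069]
0.07 96 [0.4978 0.0418 0.0793] [0.472 0.018 0.07 ] [0.527 0.052 0.082]
0.11 31 [0.498  0.0405 0.1177] [0.484 0.027 0.11 ] [0.504 0.048 0.122]
0.124 66 [0.4934 0.0376 0.1291] [0.48  0.022 0.124] [0.503 0.047 0.137]
4.12.0 [-0.14045408 -0.32923889  1.92616621  0.          1.54466533  1.43034225] [-0.16426331 -0.48136494  2.12482998  0.          1.49812762 -1.73505964]
```

```bash
cat >> h.py <<'E'
from scipy.spatial.transform import Rotation as Ro
def tool(d,t=np.radians(12),s=1):
    """tool down, tip leaning toward horizontal dir d, camera side facing d"""
    d=np.r_[d/np.linalg.norm(d),0.]; up=np.array([0,0,1.])
    x=-np.cos(t)*up+np.sin(t)*d; z=s*(np.cos(t)*d+np.sin(t)*up)
    return Ro.from_matrix(np.stack([x,np.cross(z,x),z],1)).as_euler("xyz")
def side():
    return 1
def measure(c_stand,c_shaft,save=None):
    P,ok,p,c=cloud("wrist",save); Q=P[ok]
    r=np.hypot(*(Q[:,:2]-c_stand).T); 
    out={}
    for k,lo,hi,c0,R in(("top",.058,.068,c_stand,.045),("flange",.074,.083,c_shaft,.026),("bearing",.124,.130,c_shaft,.02),("stub",.1315,.138,c_shaft,.015)):
        b=Q[(Q[:,2]>lo)&(Q[:,2]<hi)&(np.hypot(*(Q[:,:2]-c0).T)<R)]
        if len(b)>5:
            (cx,cy),rad=cv2.minEnclosingCircle(b[:,:2].astype(np.float32)*1000); out[k]=(len(b),round(cx,1),round(cy,1),round(rad,1),b[:,2].mean().round(4),b[:,:2].mean(0).round(4)*1000)
    for k in out: print(k,*out[k])
    return P,ok,p,c
E
python3 - <<'E'
from h import *
o=observe(); R=Ro.from_euler("xyz",o["tcp_rot"]).as_matrix(); T=get_calibration("wrist")["world_from_camera"]
off=R.T@(T[:3,3]-o["eef_pos"]); s=int(np.sign(off[2])); print(off,s)
st=np.array([.505,.030]); sh=np.array([.490,.036]); d=(st-sh)/np.linalg.norm(st-sh)
print(tool(d,s=s))
e=tool(d,s=s); q=sh-.062*d
pose=[q[0],q[1],.22]
print(inverse_kinematics(pose,e))
movep(pose,e); gripper_to(0.0,20); hold(.2)
print(observe()["eef_pos"],observe()["time_s"],observe()["ft_force"],observe()["opening"])
measure(st,sh,"pics/w1.png")
open("h.py","a").write(f"\nS={s}\n")
E
```

```text
[-0.14251493  0.00058714 -0.0716778 ] -1
[ 3.14159265  1.36135682 -0.38050638]
[ 0.01684086 -0.40444657  2.1425749  -0.08606204  1.21114448  1.99067572]
[0.43242532 0.05905945 0.21999026] 3.6667 [-0.43619501  0.81526871  0.06589205] -6.104927870308794e-05
top 2768 507.8 29.3 32.0 0.0651 [514.6  26.7]
flange 391 491.2 35.8 17.8 0.0788 [483.5  38.6]
bearing 774 491.0 35.7 12.9 0.127 [490.9  35.7]
stub 231 491.0 35.6 5.9 0.133 [491.1  35.6]
```

View pics/w1.png

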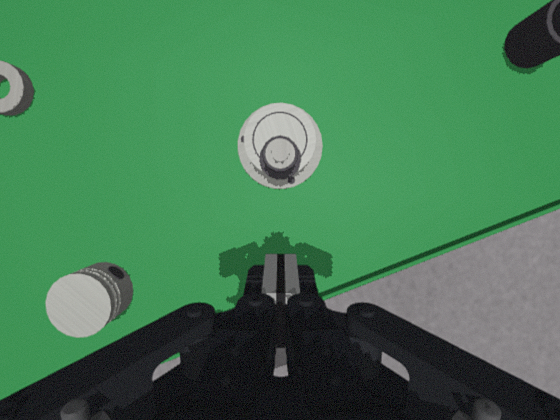

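The shot is clear: the stand disc is at about (280,146), and the shaft is at (280,155), towards the fingers. All the fitted radii match their known values. The shaft is 18 mm off, and the push direction lines up, so I'll push it, stopping 3 mm short.

```bash
python3 - <<'E'
from h import *
st=np.array([.5078,.0293]); sh=np.array([.4910,.0357]); d=(st-sh)/np.linalg.norm(st-sh); e=tool(d,s=S)
q=sh-.062*d
move_l([*q,.0705],feed=.12,rotation=e); hold(.2)
f0=observe()["ft_force"]
p=sh-.034*d; print(move_l([*p,.0705],feed=.04,max_force=8))
p=st-.032*d; print(move_l([*p,.0705],feed=.015,max_force=8))
o=observe(); print(o["ft_force"]-f0,o["eef_pos"],p,o["time_s"])
measure(st,st-.003*d,"pics/w2.png")
E
```

```text
False
False
[-1.80832828  0.10895086  0.84145028] [0.47787759 0.04068736 0.07048638] [0.47789639 0.04069185] 7.65
top 7661 507.4 29.6 32.1 0.065 [515.2  26.6]
flange 930 500.8 32.1 21.9 0.0791 [512.9  27. ]
bearing 4514 504.7 30.6 13.0 0.127 [505.3  30.4]
stub 1549 504.7 30.7 6.1 0.1329 [504.8  30.6]
```

View pics/w2.png

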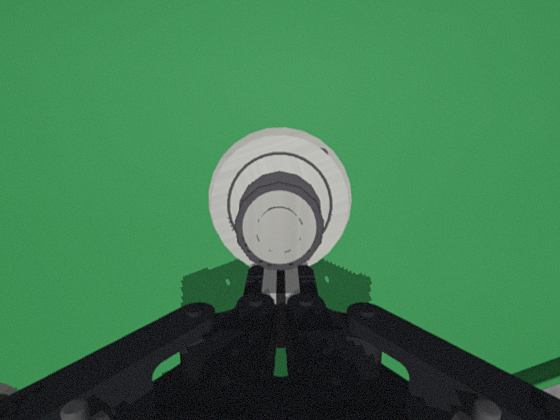

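The shaft is upright at (280,230), just touching the fingertips, and about 3 mm short as planned. I'll push the last 3 mm, back away and check.

```bash
python3 - <<'E'
from h import *
st=np.array([.5076,.0295]); sh=np.array([.4910,.0357]); d=np.array([.0168,-.0064]); d/=np.linalg.norm(d)
p=observe()["eef_pos"][:2]+.003*d; print(move_l([*p,.0705],feed=.01,max_force=8))
p=p-.055*d; move_l([*p,.0705],feed=.05); move_l([*p,.22],feed=.12); hold(.3)
P,ok,im,c=measure(st,st,"pics/w3.png"); o=observe(); print(o["time_s"],o["ft_force"])
E
```

```text
False
top 2482 507.7 29.4 32.0 0.065 [504.9  30.5]
flange 537 508.0 29.3 17.7 0.0788 [500.5  32.1]
bearing 797 507.8 29.1 12.9 0.1271 [507.6  29.4]
stub 243 508.1 29.3 6.0 0.133 [508.   29.3]
11.15 [-0.00181706  0.58303445  0.10604201]
```

View pics/w3.png

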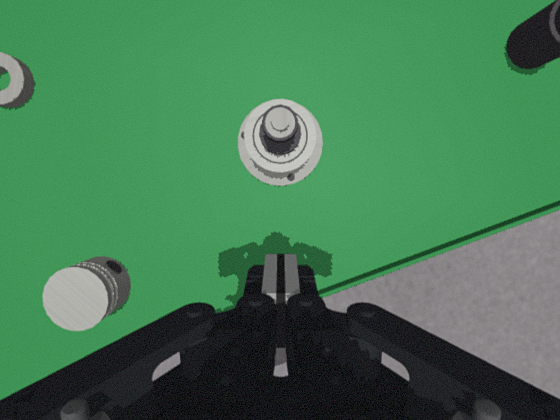

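The shaft is upright at (280,135) with the dark circle evenly around it. It measures under 0.5 mm off centre, and the robot is clear.

```bash
python3 -c "
from plant import *
job_done()"
```

```text
the job is handed in; nothing more can be done
```

The shaft now stands upright at the centre of the stand, and I've handed the job in; it reports no verdict. With the fingers shut, I pushed the shaft low on its flange, about 15 mm and then another 3 mm. I then backed the arm off and raised it clear.

- **Position:** in the last wrist view the stand centre is at (507.7, 29.4) mm and the shaft axis at about (508.0, 29.3) mm. The offset is under 0.5 mm, against the 5 mm allowed.
- **Upright:** the flange, bearing and stub centres agree within 0.3 mm, and their heights are unchanged from before the push.
- **Force and time:** neither push hit its 8 N stop, and the force read after the first push was about 2 N. The clock read about 11 s of the 51 s at the last check.
- **Bystanders:** the arm didn't come near them. I didn't measure their positions again, and the last wrist view shows only the piston and parts of the bearing and sleeve, looking undisturbed.
- **Checks:** none failed at the end. The flange fit taken while the fingers were touching was off (21.9 mm radius instead of 18), probably because it included the fingertips, so I used the bearing and stub fits there.

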